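# Set up a capping station: bottle tray onto the mat, caps into the tote's corner

## Task

Push the tray of open bottles across the table, without lifting or tipping it, until it stands in the middle of the paper mat. Then take the small cap tote by its upright tongue and tip it up until all four caps have slid together into the corner opposite the tongue, the one with the lowered rim, and keep it tilted so that a packer can pick the caps out: finish while still gripping and holding it, with the caps in it, and leave everything else on the table where it stands.

Things in the scene. Friction and masses are not known exactly. Their poses are not given: they have to be found in the camera images.
- tray: loose white rack, 110 x 110 mm and 40 mm high, with nine small open amber bottles fixed in it in a 3 x 3 grid (27 mm across, their tops 68 mm above the table; bottles stay 7 mm or more inside the rack's sides); 0.4 to 0.8 kg; too wide to grasp. Its sides are smooth and upright, made to be pushed low down. Origin: centre of its underside; x and y along its sides
- mat: sheet of white paper with a thin grey border line, 180 x 180 mm, fixed flat on the table (no thickness to speak of, things slide over it freely). Origin: its centre
- tote: loose grey plastic tote, open on top, outside 190 mm (x) by 150 mm (y) by 45 mm high, walls and floor 4 mm, 0.3 to 0.4 kg. Origin: centre of its underside. The tongue stands at its +x +y corner; around the opposite -x -y corner the two walls are only 26 mm high for 55 mm each way. The outer lower edge of that corner lies at (-95, -75, 0) mm: the tote can be tipped with that corner staying on the table
- tote_tongue (a point): the place to grip: middle of the upper part of the upright tongue, a flat plate 12 mm thick, 40 mm wide, rising from the tote's +x +y corner to 90 mm above the tote's underside (45 mm above its rim). This point is 69 mm above the underside, at (95, 75, 69) mm from the tote's origin. The plate's 40 mm width lies along the tote's diagonal (38.3 degrees from the tote's x towards its y), so the fingers close across that diagonal
- tote_corner (a point): inner corner of the tote's floor where the caps must gather, opposite the tongue: at (-91, -71, 4) mm from the tote's origin
- cap1_c (a point): one of four identical screw caps lying loose in the tote: a plain disc 24 mm across and 15 mm high, 10 g, smooth (starts to slide on the tote's floor at a tilt of about 10 degrees; 25 to 35 degrees, low corner straight down the diagonal, carries it along a wall into the corner too); this point is its centre
- cap2_c (a point): one of four identical screw caps lying loose in the tote: a plain disc 24 mm across and 15 mm high, 10 g, smooth (starts to slide on the tote's floor at a tilt of about 10 degrees; 25 to 35 degrees, low corner straight down the diagonal, carries it along a wall into the corner too); this point is its centre
- cap3_c (a point): one of four identical screw caps lying loose in the tote: a plain disc 24 mm across and 15 mm high, 10 g, smooth (starts to slide on the tote's floor at a tilt of about 10 degrees; 25 to 35 degrees, low corner straight down the diagonal, carries it along a wall into the corner too); this point is its centre
- cap4_c (a point): one of four identical screw caps lying loose in the tote: a plain disc 24 mm across and 15 mm high, 10 g, smooth (starts to slide on the tote's floor at a tilt of about 10 degrees; 25 to 35 degrees, low corner straight down the diagonal, carries it along a wall into the corner too); this point is its centre
- bottle_a: bystander, leave it where it stands: capped amber medicine bottle with white label, 38 mm across, 85 mm high; origin at the centre of its underside
- bottle_b: bystander, leave it where it stands: capped amber medicine bottle like the other two; origin at the centre of its underside
- bottle_c: bystander, leave it where it stands: capped amber medicine bottle, alone on the tote's left; origin at the centre of its underside
- cup_a: bystander, leave it where it stands: clear plastic measuring cup, 38 mm across, 35 mm high; origin at the centre of its underside
- cup_b: bystander, leave it where it stands: clear plastic measuring cup like the other; origin at the centre of its underside
- tape: bystander, leave it where it stands: roll of white tape lying flat, 80 mm across, 25 mm high; origin at the centre of its underside
- carton_small: bystander, leave it where it stands: small cardboard box standing upright, 45 x 45 mm, 100 mm high; origin at the centre of its underside

How it is judged:
On the way, in this order (a step that is already met when the one before it is completed fails the run):
1. the bottle tray stands in the middle of the mat (horizontal distance between tray and mat below 0.035 m and linear speed of tray below 0.02 m/s), for 0.2 s.
2. the tote is gripped and tipped up, and all four caps lie in its low corner (angle between tote's own z axis and vertical between 0.15 and 0.9 rad and contact force between the fingers and tote above 0.5 N and height (world z) of tote_tongue above 0.095 m and distance between each of cap1_c, cap2_c, cap3_c, cap4_c and tote_corner below 0.095 m), for 0.2 s.
At the end, for the whole second after the job is handed in: Tray centre within 35 mm of the mat's centre, resting on the table; the fingers hold the still tote (over 0.5 N), tilted 0.15 to 0.9 rad, tongue point 95 mm or higher, touching no other thing but the table; all four cap centres within 95 mm of the tote's inner corner point (all of step 1 and all of step 2 and height (world z) of tray below 0.01 m and linear speed of tote below 0.03 m/s and contact force between tote and tray below 0.2 N and contact force between tote and bottle_a below 0.2 N and contact force between tote and bottle_b below 0.2 N and contact force between tote and bottle_c below 0.2 N and contact force between tote and cup_a below 0.2 N and contact force between tote and cup_b below 0.2 N and contact force between tote and tape below 0.2 N and contact force between tote and carton_small below 0.2 N); the arm keeps its last pose, push and grip.
It fails at once if the tray is lifted or tipped (height (world z) of tray above 0.02 m or angle between tray's own z axis and vertical above 0.3 rad).
It fails at once if a bystander is moved by more than 30 mm or knocked over (distance of any of bottle_a, bottle_b, bottle_c, cup_a, cup_b, tape, carton_small from where it was at the start of the episode above 0.03 m or angle between any of bottle_a, bottle_b, bottle_c, cup_a, cup_b, tape, carton_small's own z axis and vertical above 0.5 rad).
It also fails if it takes over 72 s, if anything falls off the work surface, if the arm or the gripper's body presses on something with over 40 N, if the wrist force passes 120 N, or if a joint passes its speed limit or range.

## Robot

A 6-joint arm with a two-finger parallel gripper is mounted at the origin on the work surface. World frame = base frame: x ahead of the robot, y to its left, z up, the work surface at z = 0. Lengths are in m, angles in rad, forces in N, time in s.
With the tool pointing down it reaches from about 0.375 to 0.975 m from the base axis. Payload 3.8 kg.
Tool frame: the origin (TCP) lies midway between the tips of the shut fingers; the grasp point (between the pads) lies 19 mm behind it; z points along the fingers, y is the line along which they close (so a half turn about z gives the same grasp; the last joint's range is limited). The gripper opens to 85 mm and grips with 20 to 120 N. Pads are 22 mm wide; open, the fingers measure 114 mm over their backs; the gripper's body (76 mm by 85 mm) begins 54 mm behind the grasp point. The pads swing forward as they close: fully open they stand 13 mm farther back than shut.
Start: joints at [-1.245, 0.264, 1.604, -0, 1.274, -0.037], TCP at [0.24, -0.631, 0.231] pointing down, gripper open.
Joint ranges: [-2.63, 2.63], [-0.94, 2.18], [0.31, 2.57], [-1.31, 4.45], [0, 2.66], [-2.55, 2.55]. Speed limits (rad/s): [2.57, 2.57, 3.14, 3.14, 3.14, 3.14].

## Interface

Orientations are given as a rotation vector (axis times angle).
In Python, from workcell import bot, imaging gives the robot as it stands.
- The arm moves only by the tool step_arm, never from a script. Its argument "series" is a list of rows, each an object of numbers: "grip": the closure, from -1 (fully open) to 1 (shut); "x", "y", "z": the shift along the tool's x, y, z normalised to -1 to 1, where 1 is 500 mm; "ax", "ay", "az": the turn, a rotation vector about the tool's x, y, z normalised to -1 to 1, where 1 is 30 degrees. A call has 1 to 12 rows; each row is the pose to reach, as a shift and turn from the pose commanded when the call began, along the tool's axes at that moment; what a row does not reach only later rows make up. A row lasts 1/10 s, in which the tool goes at most 50 mm and 8.59 degrees, less where a joint would pass 70% of its speed; a pose out of reach is approached as far as the arm can. A call with a number of a shift or a turn outside -1 to 1 is refused whole. A call with a gripper value outside its range is refused whole. The fingers move at their own pace and stop on an object; "force" is the grip in N (left out, the last holds). Time passes only in rows, so rows that repeat a pose let the fingers close. It gives the time, the measured TCP pose, the force, the opening and the grip force at its end, in the units of the state.
- bot.read_state(): the state, without advancing time (a new reading comes with each control period).
- imaging.read_camera(name): name is "scene" or "top"; returns a dict with "img" (384x512x3 uint8, red, green, blue), "fx", "fy", "cx", "cy" (pixels), "k1" (the pictures are not rectified: a ray, as slopes to the right and down, at radius r is drawn at 1 + k1 r^2 times it, then the intrinsics apply), "R" (3x3) and "t" (3): a world point X has camera coordinates R X + t. Camera axes: x right, y down, z forward; pixel columns grow to the right and rows downward; lengths in m; the calibration is good to about 2 mm. A picture is of the moment at which its call begins. There is no depth.
- bot.finish_job(): hands the job in; it is judged then, once.
The state is a dict: "time": time; "q": joint angles; "joint_vel": joint speeds; "joint_torque": joint torques, N m; "tool_pos": TCP position; "tcp_rot": TCP orientation; "wrist_force": force on the tool from outside, world axes, zero at the start; "torque": the same for the moment, N m; "width": opening from 0.0 (shut) to 1.0 (fully open); "grip_force": force on a finger pad.
Only numpy, scipy, OpenCV 4.12 (cv2) and the standard library are available. Lean on these libraries where they do the work, as an engineer would, in place of code of your own. Each camera call takes 0.05 s, during which the arm holds its last target. There are 200 camera calls.

## Working session

There is one attempt and no reset: what is moved stays moved. The work goes in short steps, Python scripts to look and compute and a tool call to move; the robot and the scene stay as the last step left them, time stands still between calls to the robot, and variables do not carry over. Pictures are saved under pics/ and viewed, at most 10 in all, crops included, and the job is handed in when it is done.

Besides the shell and the picture viewer there is one more tool, called by a JSON object that holds its "api" and its "payload", one argument or row to a line. step_arm: Moves the arm, as the interface text tells. Scaled input: -1 to 1 covers 500 mm each way for a shift and 30 degrees each way for a turn. Its arguments: {"type":"object","properties":{"series":{"type":"array","items":{"type":"object","properties":{"grip":{"type":"number"},"x":{"type":"number","minimum":-1,"maximum":1},"y":{"type":"number","minimum":-1,"maximum":1},"z":{"type":"number","minimum":-1,"maximum":1},"ax":{"type":"number","minimum":-1,"maximum":1},"ay":{"type":"number","minimum":-1,"maximum":1},"az":{"type":"number","minimum":-1,"maximum":1}}}},"force":{"type":"number"}},"required":["series"]}

```bash
mkdir -p pics; cat > h.py <<'E'
import numpy as np, cv2
from scipy.spatial.transform import Rotation as Ro
def pix2world(c,u,v,z):
    p=np.array([(u-c['cx'])/c['fx'],(v-c['cy'])/c['fy']]); q=p.copy()
    for _ in range(20): q=p/(1+c['k1']*(q@q))
    R=np.array(c['R']);t=np.array(c['t']); d=R.T@np.array([q[0],q[1],1]); o=-R.T@t
    return o+d*(z-o[2])/d[2]
def world2pix(c,X):
    Y=np.array(c['R'])@np.array(X)+np.array(c['t']); q=Y[:2]/Y[2]; q=q*(1+c['k1']*(q@q))
    return np.array([q[0]*c['fx']+c['cx'],q[1]*c['fy']+c['cy']])
def tool(s,X,rv=None):
    "shift (units) along tool axes from state s to world X"
    R=Ro.from_rotvec(s['tcp_rot']); return R.inv().apply(np.array(X)-s['tool_pos'])/0.5
E
python3 - <<'E'
from workcell import bot, imaging
from h import *
import pickle
s=bot.read_state(); print(s)
print(Ro.from_rotvec(s['tcp_rot']).as_matrix().round(3))
for n in ['top','scene']:
    c=imaging.read_camera(n); pickle.dump(c,open(n+'.pkl','wb'))
    cv2.imwrite(f'pics/{n}0.png',cv2.resize(c['img'][:,:,::-1],(800,600),interpolation=cv2.INTER_CUBIC))
    print(n,(-np.array(c['R']).T@np.array(c['t'])).round(3),np.array(c['R']).round(2).tolist(),c['fx'],c['k1'])
E
```

```text
{'time': 0.0, 'q': array([-1.24492364e+00,  2.64788108e-01,  1.60539923e+00,  1.75705924e-05,
        1.27367616e+00, -3.68878602e-02]), 'joint_vel': array([ 0.00038499, -0.00010726,  0.00043084,  0.0007781 ,  0.00220648,
        0.00192433]), 'joint_torque': array([-8.51816844e-05, -5.15118599e+01, -3.67314684e+01, -2.92729128e-04,
        1.27630393e-02, -1.47911123e-05]), 'tool_pos': array([ 0.23930368, -0.63036929,  0.22992484]), 'tcp_rot': array([-3.08784559e+00, -5.66289878e-01,  4.87161635e-04]), 'wrist_force': array([0.54616529, 0.5222842 , 0.49680753]), 'torque': array([ 0.04065621, -0.05503196, -0.03549112]), 'grip_force': 0.0, 'width': 0.9999123048515076}
[[ 0.935  0.355 -0.001]
 [ 0.355 -0.935  0.002]
 [ 0.    -0.002 -1.   ]]
top [0.446 0.085 1.504] [[0.02, -1.0, 0.01], [-0.99, -0.02, -0.11], [0.11, -0.01, -0.99]] 450.585319113341 -0.03126725318373197
scene [ 1.116 -0.579  0.633] [[0.77, 0.64, -0.02], [0.34, -0.44, -0.83], [-0.54, 0.64, -0.55]] 376.6746390176066 -0.010383230166004991
```

View pics/top0.png

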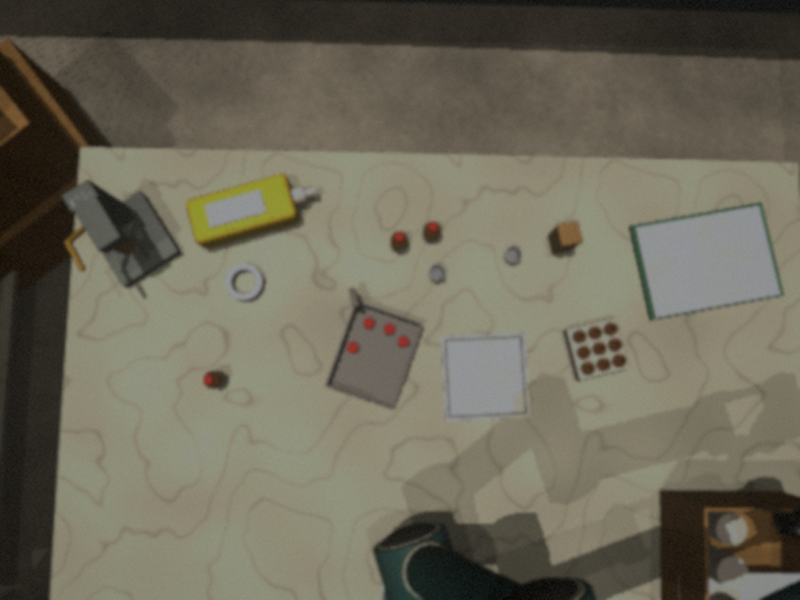

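View pics/scene0.png

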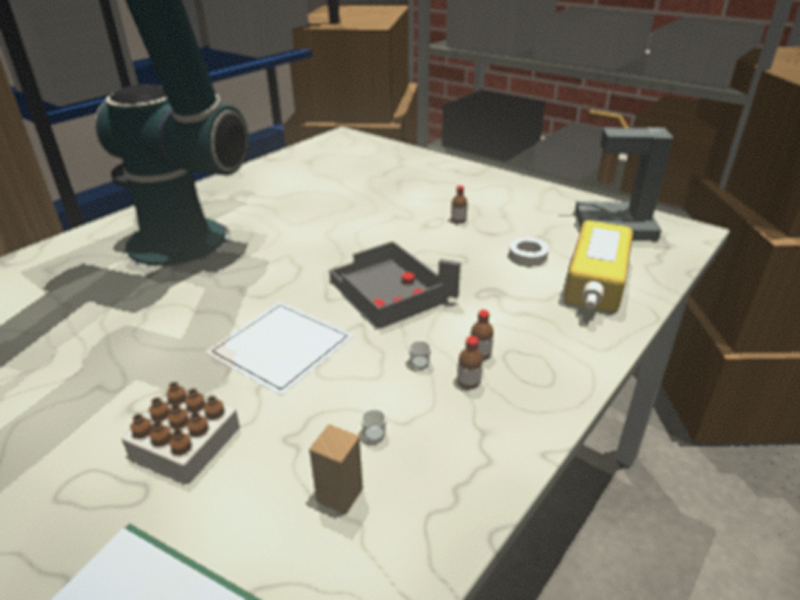

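The top view shows the tray at (597,349), the mat at (485,376), and the tote with its tongue corner at (360,303) and low corner at (396,407). The bystanders are bottles at (400,240), (432,231) and (213,380), cups at (437,273) and (512,256), the tape at (245,283) and the carton at (566,236). The tongue is the plate standing at the tote's far-left corner.

```bash
python3 - <<'E'
from h import *
import pickle
c=pickle.load(open('top.pkl','rb')); k=.64
im=c['img']; 
w=lambda u,v,z:pix2world(c,(u+.5)*k-.5,(v+.5)*k-.5,z)
mat=np.array([w(*p,0)[:2] for p in [(443,336),(524,334),(528,416),(447,419)]]);print('mat',mat.mean(0).round(3))
bt=np.array([w(*p,.068)[:2] for p in [(579,337),(595,333),(610,328),(584,353),(600,349),(615,345),(588,368),(603,364),(619,360)]])
print('tray',bt.mean(0).round(3)); d=bt[6]-bt[0]+bt[7]-bt[1]+bt[8]-bt[2];print('yaw of col dir',np.degrees(np.arctan2(d[1],d[0])))
d=bt[2]-bt[0]+bt[5]-bt[3]+bt[8]-bt[6];print('row dir',np.degrees(np.arctan2(d[1],d[0])))
to=np.array([w(*p,z)[:2] for p,z in [((361,306),.045),((423,325),.045),((395,408),.026),((328,383),.045)]]);print('tote',to.round(3).tolist(),to.mean(0).round(3), np.linalg.norm(np.diff(to,axis=0),axis=1))
for n,p,z in [('bA',(400,240),.085),('bB',(432,231),.085),('bC',(211,379),.085),('cA',(437,273),.035),('cB',(512,256),.035),('tape',(245,283),.02),('carton',(569,234),.1),('tonguetop',(356,296),.09)]: print(n,w(*p,z).round(3))
cv2.imwrite('pics/totecrop.png',cv2.resize(im[180:275,195:290,::-1],(760,760)[:2],interpolation=cv2.INTER_CUBIC)[:600])
s=pickle.load(open('scene.pkl','rb'))
cv2.imwrite('pics/a.png',np.hstack([cv2.resize(im[180:275,200:275,::-1],(400,506),interpolation=cv2.INTER_CUBIC),cv2.resize(s['img'][150:225,205:305,::-1],(400,506)[:1]+(300,),interpolation=cv2.INTER_CUBIC) if 0 else cv2.copyMakeBorder(cv2.resize(s['img'][145:220,205:305,::-1],(400,300),interpolation=cv2.INTER_CUBIC),0,206,0,0,0)]))
E
```

```text
mat [ 0.464 -0.102]
tray [ 0.523 -0.326]
yaw of col dir -164.9592081910093
row dir -74.14739644622465
tote [[0.604, 0.164], [0.567, 0.035], [0.394, 0.089], [0.443, 0.228]] [0.502 0.129] [0.13502484 0.18113865 0.14729202]
bA [0.737 0.086 0.085]
bB [0.757 0.021 0.085]
bC [0.446 0.459 0.085]
cA [0.678 0.006 0.035]
cB [ 0.718 -0.152  0.035]
tape [0.651 0.414 0.02 ]
carton [ 0.754 -0.258  0.1  ]
tonguetop [0.619 0.173 0.09 ]
```

View pics/a.png

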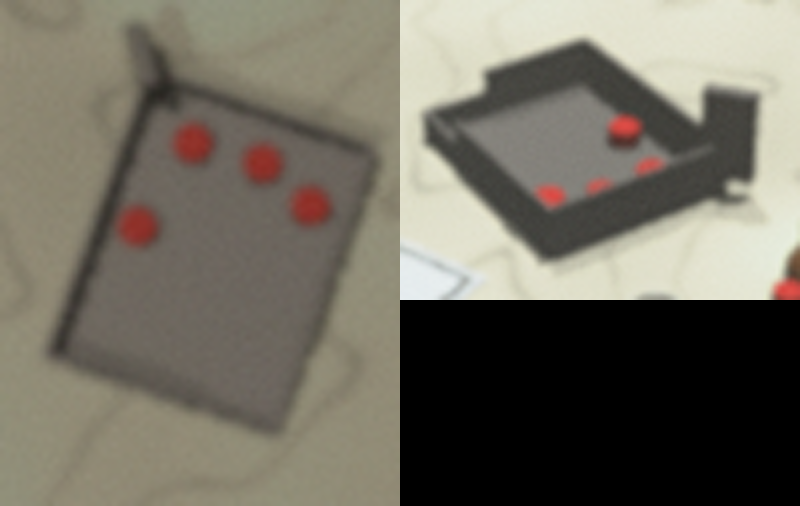

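The crop confirms the tote's tongue at its top-left corner (150,85) and its lowered corner at lower right (280,430). All four caps lie near the tongue end. I'm moving behind the tray now, turning the fingers so they sit side by side along its side.

{"api": "step_arm", "payload": {
  "series": [
    {"x":0.726,"y":-0.167,"z":0.2,"az":-1,"grip":0},
    {"x":0.726,"y":-0.167,"z":0.2,"az":-1,"grip":0},
    {"x":0.726,"y":-0.167,"z":0.2,"az":-1,"grip":0},
    {"x":0.726,"y":-0.167,"z":0.2,"az":-1,"grip":0},
    {"x":0.726,"y":-0.167,"z":0.2,"az":-1,"grip":0},
    {"x":0.726,"y":-0.167,"z":0.2,"az":-1,"grip":0},
    {"x":0.726,"y":-0.167,"z":0.2,"az":-1,"grip":0},
    {"x":0.726,"y":-0.167,"z":0.2,"az":-1,"grip":0},
    {"x":0.726,"y":-0.167,"z":0.2,"az":-1,"grip":0},
    {"x":0.726,"y":-0.167,"z":0.2,"az":-1,"grip":0}
  ]
}}

```text
validation failed for argument at $.se...
```

{"api": "step_arm", "payload": {
  "series": [
    {"az":-1,"grip":0},
    {"az":-1,"grip":0},
    {"az":-1,"grip":0},
    {"az":-1,"grip":0}
  ]
}}

```text
validation failed for argument at $.se...
```

{"api": "step_arm", "payload": {
  "series": [
    {"az":-0.807,"grip":0},
    {"az":-0.807,"grip":0},
    {"az":-0.807,"grip":0},
    {"az":-0.807,"grip":0}
  ]
}}

```text
validation failed for argument at $.se...
```

```bash
python3 - <<'E'
from workcell import bot
from h import *
s=bot.read_state(); print(s['time'],s['tool_pos'],s['q'],s['width'])
print(Ro.from_rotvec(s['tcp_rot']).as_matrix().round(3))
a=np.radians(105);d=np.array([np.cos(a),np.sin(a)])
for X in ([*(np.array([.523,-.326])-.105*d),.015],[*(np.array([.464,-.102])-.066*d),.015]): print(X,tool(s,X))
E
```

```text
0.1 [ 0.23933073 -0.63042301  0.23006983] [-1.24490625e+00  2.64686429e-01  1.60525763e+00  7.67773959e-06
  1.27372013e+00 -3.69034972e-02] 1.0018188713235983
[[ 0.935  0.355 -0.001]
 [ 0.355 -0.935  0.002]
 [ 0.    -0.002 -1.   ]]
[np.float64(0.5501759997357647), np.float64(-0.42742221176035217), 0.015] [ 0.72527256 -0.15805538  0.43052848]
[np.float64(0.4810820569767664), np.float64(-0.16575110453507852), 0.015] [ 0.78180572 -0.69637287  0.43164746]
```

{"api": "step_arm", "payload": {
  "series": [
    {"x":0.1,"y":0.0,"z":0.0,"ax":0.0,"ay":0.0,"az":-0.25,"grip":0.0}
  ]
}}

```text
time: 0.2
tool_pos: [0.2818, -0.6151, 0.2304]
tcp_rot: [-3.047, -0.762, 0.005]
wrist_force: [0.8, -0.7, -0.3]
width: 0.851
grip_force: 0.0
```

{"api": "step_arm", "payload": {
  "series": [
    {"x":0.64,"y":-0.075,"z":0.2,"ax":0.0,"ay":0.0,"az":-1.0,"grip":0.0},
    {"x":0.64,"y":-0.075,"z":0.2,"ax":0.0,"ay":0.0,"az":-1.0,"grip":0.0},
    {"x":0.64,"y":-0.075,"z":0.2,"ax":0.0,"ay":0.0,"az":-1.0,"grip":0.0},
    {"x":0.64,"y":-0.075,"z":0.2,"ax":0.0,"ay":0.0,"az":-1.0,"grip":0.0},
    {"x":0.64,"y":-0.075,"z":0.2,"ax":0.0,"ay":0.0,"az":-1.0,"grip":0.0},
    {"x":0.64,"y":-0.075,"z":0.2,"ax":0.0,"ay":0.0,"az":-1.0,"grip":0.0},
    {"x":0.64,"y":-0.075,"z":0.2,"ax":0.0,"ay":0.0,"az":-1.0,"grip":0.0},
    {"x":0.64,"y":-0.075,"z":0.2,"ax":0.0,"ay":0.0,"az":-1.0,"grip":0.0}
  ]
}}

```text
time: 1.0
tool_pos: [0.5527, -0.4239, 0.128]
tcp_rot: [-2.736, -1.534, 0.0]
wrist_force: [-1.0, 0.2, -0.6]
width: 0.499
grip_force: 0.0
```

{"api": "step_arm", "payload": {
  "series": [
    {"x":0.0,"y":0.0,"z":0.0,"ax":0.0,"ay":0.0,"az":-1.0,"grip":0.0},
    {"x":0.0,"y":0.0,"z":0.0,"ax":0.0,"ay":0.0,"az":-1.0,"grip":0.0},
    {"x":0.0,"y":0.0,"z":0.0,"ax":0.0,"ay":0.0,"az":-1.0,"grip":0.0},
    {"x":0.0,"y":0.0,"z":0.0,"ax":0.0,"ay":0.0,"az":-1.0,"grip":0.0}
  ]
}}

```text
time: 1.4
tool_pos: [0.5494, -0.4292, 0.131]
tcp_rot: [-2.249, -2.192, 0.001]
wrist_force: [0.4, -1.1, 0.7]
width: 0.502
grip_force: 0.0
```

{"api": "step_arm", "payload": {
  "series": [
    {"x":0.0,"y":0.0,"z":0.0,"ax":0.0,"ay":0.0,"az":-0.557,"grip":0.0},
    {"x":0.0,"y":0.0,"z":0.0,"ax":0.0,"ay":0.0,"az":-0.557,"grip":0.0},
    {"x":0.0,"y":0.0,"z":0.0,"ax":0.0,"ay":0.0,"az":-0.557,"grip":0.0},
    {"x":0.0,"y":0.0,"z":0.0,"ax":0.0,"ay":0.0,"az":-0.557,"grip":0.0}
  ]
}}

```text
time: 1.8
tool_pos: [0.5497, -0.4291, 0.1312]
tcp_rot: [-1.917, -2.488, 0.0]
wrist_force: [0.5, -0.8, 0.9]
width: 0.499
grip_force: 0.0
```

```bash
python3 - <<'E'
from workcell import bot
from h import *
s=bot.read_state(); print(s['time'],s['tool_pos'],s['q'],s['width'])
print(Ro.from_rotvec(s['tcp_rot']).as_matrix().round(3))
a=np.radians(105);d=np.array([np.cos(a),np.sin(a)])
for X in ([*(np.array([.523,-.326])-.105*d),.015],[*(np.array([.464,-.102])-.066*d),.015]): print(X,tool(s,X))
E
```

```text
1.8 [ 0.54966916 -0.42907851  0.13117239] [-6.98409681e-01  3.76998297e-01  1.64661550e+00 -2.52528517e-04
  1.11837418e+00 -9.56087504e-01] 0.4988984930500987
[[-0.255  0.967 -0.   ]
 [ 0.967  0.255  0.   ]
 [ 0.    -0.    -1.   ]]
[np.float64(0.5501759997357647), np.float64(-0.42742221176035217), 0.015] [0.0029001  0.00192079 0.23234457]
[np.float64(0.4810820569767664), np.float64(-0.16575110453507852), 0.015] [0.54417906 0.00172136 0.23244858]
```

{"api": "step_arm", "payload": {
  "series": [
    {"x":0.0,"y":0.0,"z":0.232,"ax":0.0,"ay":0.0,"az":0.0,"grip":0.0},
    {"x":0.0,"y":0.0,"z":0.232,"ax":0.0,"ay":0.0,"az":0.0,"grip":0.0},
    {"x":0.0,"y":0.0,"z":0.232,"ax":0.0,"ay":0.0,"az":0.0,"grip":0.0},
    {"x":0.03,"y":0.0,"z":0.232,"ax":0.0,"ay":0.0,"az":0.0,"grip":0.0},
    {"x":0.05,"y":0.0,"z":0.232,"ax":0.0,"ay":0.0,"az":0.0,"grip":0.0},
    {"x":0.07,"y":0.0,"z":0.232,"ax":0.0,"ay":0.0,"az":0.0,"grip":0.0},
    {"x":0.09,"y":0.0,"z":0.232,"ax":0.0,"ay":0.0,"az":0.0,"grip":0.0},
    {"x":0.11,"y":0.0,"z":0.232,"ax":0.0,"ay":0.0,"az":0.0,"grip":0.0},
    {"x":0.13,"y":0.0,"z":0.232,"ax":0.0,"ay":0.0,"az":0.0,"grip":0.0},
    {"x":0.15,"y":0.0,"z":0.232,"ax":0.0,"ay":0.0,"az":0.0,"grip":0.0},
    {"x":0.17,"y":0.0,"z":0.232,"ax":0.0,"ay":0.0,"az":0.0,"grip":0.0},
    {"x":0.2,"y":0.0,"z":0.232,"ax":0.0,"ay":0.0,"az":0.0,"grip":0.0}
  ]
}}

```text
time: 3.0
tool_pos: [0.5246, -0.3319, 0.0157]
tcp_rot: [1.912, 2.491, -0.0]
wrist_force: [0.8, -2.9, 2.7]
width: 0.499
grip_force: 1.8
```

{"api": "step_arm", "payload": {
  "series": [
    {"x":0.03,"y":0.0,"z":0.0,"ax":0.0,"ay":0.0,"az":0.0,"grip":0.0},
    {"x":0.06,"y":0.0,"z":0.0,"ax":0.0,"ay":0.0,"az":0.0,"grip":0.0},
    {"x":0.09,"y":0.0,"z":0.0,"ax":0.0,"ay":0.0,"az":0.0,"grip":0.0},
    {"x":0.12,"y":0.0,"z":0.0,"ax":0.0,"ay":0.0,"az":0.0,"grip":0.0},
    {"x":0.15,"y":0.0,"z":0.0,"ax":0.0,"ay":0.0,"az":0.0,"grip":0.0},
    {"x":0.18,"y":0.0,"z":0.0,"ax":0.0,"ay":0.0,"az":0.0,"grip":0.0},
    {"x":0.21,"y":0.0,"z":0.0,"ax":0.0,"ay":0.0,"az":0.0,"grip":0.0},
    {"x":0.23,"y":0.0,"z":0.0,"ax":0.0,"ay":0.0,"az":0.0,"grip":0.0},
    {"x":0.25,"y":0.0,"z":0.0,"ax":0.0,"ay":0.0,"az":0.0,"grip":0.0},
    {"x":0.265,"y":0.0,"z":0.0,"ax":0.0,"ay":0.0,"az":0.0,"grip":0.0},
    {"x":0.28,"y":0.0,"z":0.0,"ax":0.0,"ay":0.0,"az":0.0,"grip":0.0},
    {"x":0.28,"y":0.0,"z":0.0,"ax":0.0,"ay":0.0,"az":0.0,"grip":0.0}
  ]
}}

```text
time: 4.2
tool_pos: [0.4872, -0.1954, 0.0148]
tcp_rot: [-1.911, -2.491, -0.0]
wrist_force: [-0.1, -0.2, -0.3]
width: 0.501
grip_force: 0.0
```

```bash
cat > look.py <<'E'
import sys,pickle
from workcell import bot, imaging
from h import *
def look(n,tag,box):
    c=imaging.read_camera(n); pickle.dump(c,open(tag+'.pkl','wb')); x0,x1,y0,y1=box
    f=min(800/(x1-x0),600/(y1-y0)); cv2.imwrite(f'pics/{tag}.png',cv2.resize(c['img'][y0:y1,x0:x1,::-1],None,fx=f,fy=f,interpolation=cv2.INTER_CUBIC)); return c
E
python3 - <<'E'
from look import *
c=look('top','top1',(190,390,160,310))
s=bot.read_state();print(s['time'],s['tool_pos'],s['wrist_force'],s['q'])
E
```

```text
4.25 [ 0.4875544  -0.19593314  0.01492572] [ 0.44461338 -0.29445336 -0.1566183 ] [-4.29798650e-01  2.23477962e-01  2.10089149e+00  5.70996638e-04
  8.18831545e-01 -6.92244491e-01]
```

View pics/top1.png

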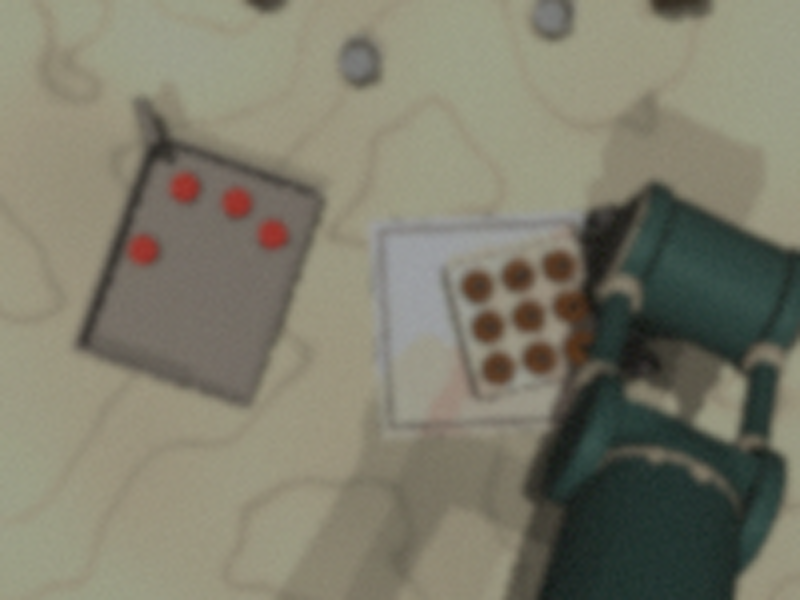

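The tray is over the right half of the mat, with its centre bottle at (530,316) and the mat centred at about (485,322). It needs a bit more push.

```bash
python3 - <<'E'
from look import *
c=pickle.load(open('top1.pkl','rb'))
w=lambda u,v,z:pix2world(c,190+u/4-.375,160+v/4-.375,z)[:2]
t=np.mean([w(*p,.068) for p in [(476,287),(517,275),(558,266),(488,326),(530,316),(498,368),(540,358)]],axis=0)
t5=w(530,316,.068); m=np.array([.464,-.102]); s=bot.read_state()
R=Ro.from_rotvec(s['tcp_rot'])
print(t5, R.inv().apply([*(m-t5),0])/.5)
b=np.array([w(*p,.019) for p in [(185,187),(237,203),(273,235),(144,250)]]);print('caps',b)
E
```

```text
[ 0.46958913 -0.13011892] [5.72137040e-02 3.77274764e-03 7.34069738e-05]
caps [[0.571311   0.14836134]
 [0.55888949 0.10513428]
 [0.53302838 0.07492651]
 [0.51864529 0.18085237]]
```

{"api": "step_arm", "payload": {
  "series": [
    {"x":0.015,"y":0.0,"z":0.0,"ax":0.0,"ay":0.0,"az":0.0,"grip":0.0},
    {"x":0.03,"y":0.0,"z":0.0,"ax":0.0,"ay":0.0,"az":0.0,"grip":0.0},
    {"x":0.045,"y":0.0,"z":0.0,"ax":0.0,"ay":0.0,"az":0.0,"grip":0.0},
    {"x":0.058,"y":0.0,"z":0.0,"ax":0.0,"ay":0.0,"az":0.0,"grip":0.0},
    {"x":0.058,"y":0.0,"z":0.0,"ax":0.0,"ay":0.0,"az":0.0,"grip":0.0},
    {"x":-0.04,"y":0.0,"z":0.0,"ax":0.0,"ay":0.0,"az":0.0,"grip":0.0},
    {"x":-0.1,"y":0.0,"z":0.0,"ax":0.0,"ay":0.0,"az":0.0,"grip":0.0},
    {"x":-0.1,"y":0.0,"z":-0.5,"ax":0.0,"ay":0.0,"az":0.0,"grip":-1.0},
    {"x":-0.1,"y":0.0,"z":-0.5,"ax":0.0,"ay":0.0,"az":0.0,"grip":-1.0},
    {"x":-0.1,"y":0.0,"z":-0.5,"ax":0.0,"ay":0.0,"az":0.0,"grip":-1.0},
    {"x":-0.1,"y":0.0,"z":-0.5,"ax":0.0,"ay":0.0,"az":0.0,"grip":-1.0},
    {"x":-0.1,"y":0.0,"z":-0.5,"ax":0.0,"ay":0.0,"az":0.0,"grip":-1.0}
  ]
}}

```text
time: 5.45
tool_pos: [0.5005, -0.2444, 0.2669]
tcp_rot: [-1.912, -2.491, -0.001]
wrist_force: [0.6, 0.0, -0.2]
width: 1.003
grip_force: 0.0
```

```bash
python3 - <<'E'
from look import *
c=look('top','top2',(190,350,160,280))
c2=look('scene','scene2',(190,320,140,238))
s=bot.read_state();print(s['time'],s['tool_pos'],s['q'])
E
```

```text
5.55 [ 0.50518263 -0.24693481  0.27478984] [-4.99288263e-01  1.60964112e-02  1.80441968e+00  5.72004985e-04
  1.30608654e+00 -7.61288091e-01]
```

View pics/top2.png

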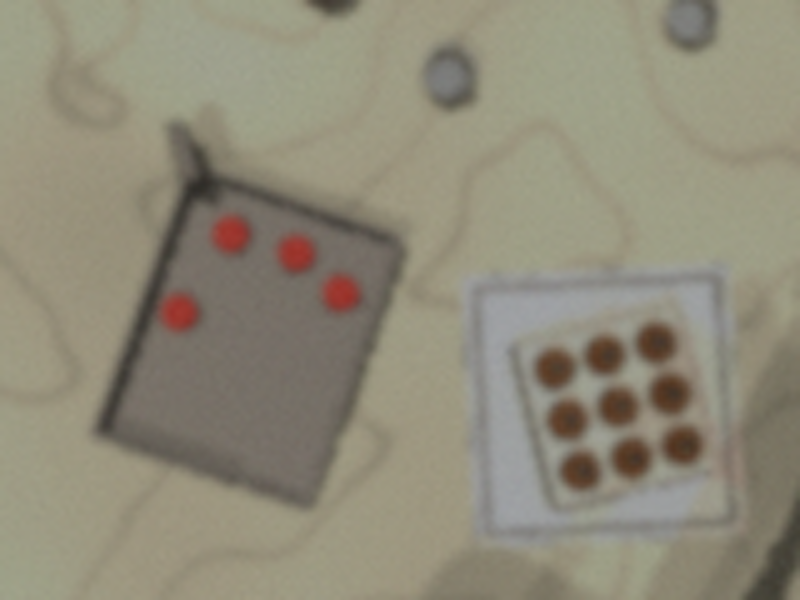

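View pics/scene2.png

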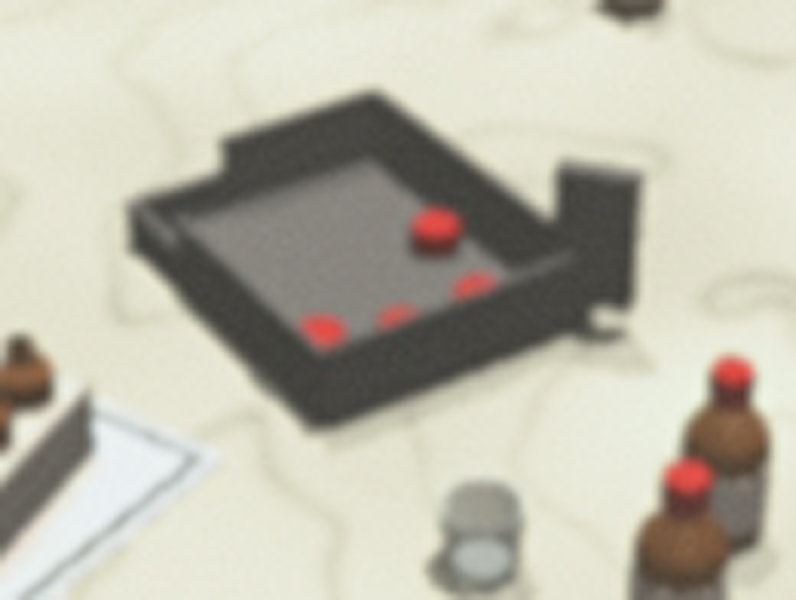

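The tray is well placed: its centre bottle is at (618,407) and the mat is centred at about (605,407) in the top crop. The scene crop gives the tote's tongue top edge from (562,168) to (640,178) and clear rim corners, so I'll fit the tote pose from both views.

```bash
python3 - <<'E'
from look import *
from scipy.optimize import least_squares
c=pickle.load(open('top2.pkl','rb')); e=pickle.load(open('scene2.pkl','rb'))
u=np.array([np.cos(np.radians(38.3)),np.sin(np.radians(38.3))])*20
T=lambda k,z:(95+k*u[0],75+k*u[1],z)
P=[(c,5,190,160,a,b) for a,b in [((403,243),(95,-75,45)),((100,433),(-95,75,45)),((308,505),(-95,-75,26)),((177,126),T(1,90))]]
f=600/98
P+=[(e,f,190,140,a,b) for a,b in [((562,168),T(-1,90)),((640,178),T(1,90)),((132,208),(-95,-75,26)),((373,92),(-95,75,45)),((312,430),(95,-75,0)),((318,352),(95,-75,45))]]
def pt(p,b): 
    r=Ro.from_euler('z',p[2]).apply(np.array(b)/1000); return r+[p[0],p[1],0]
def res(p): return np.concatenate([world2pix(q,pt(p,b))-[x0+(a[0]+.5)/g-.5,y0+(a[1]+.5)/g-.5] for q,g,x0,y0,a,b in P])
r=least_squares(res,[.5,.13,-.32],loss='soft_l1'); p=r.x
print('tote',p[:2],np.degrees(p[2])); print(res(p).reshape(-1,2).round(1).tolist())
tg=pt(p,(95,75,69)); lc=pt(p,(-95,-75,0)); print('tongue',tg,'low',lc,'diag deg',np.degrees(p[2])+38.3)
w=pix2world(c,190+618/5-.4,160+407/5-.4,.068); print('tray',w)
np.save('tote.npy',p)
s=bot.read_state(); M=Ro.from_rotvec(s['tcp_rot']).as_matrix(); print(M.round(3), 'tool y deg',np.degrees(np.arctan2(M[1,1],M[0,1])))
print('to above tongue',tool(s,[tg[0],tg[1],.2]))
E
```

```text
tote [0.50301264 0.1342562 ] -18.74707561216797
[[0.9, -1.1], [-2.2, 0.5], [0.1, 1.9], [0.0, -0.9], [-1.1, -0.7], [0.1, 0.0], [-1.2, -0.9], [0.8, -0.6], [1.3, 1.4], [-0.2, 0.8]]
tongue [0.6170769  0.17474503 0.069     ] low [0.38894838 0.09376736 0.        ] diag deg 19.55292438783203
tray [ 0.46156898 -0.10174053  0.068     ]
[[-0.259  0.966  0.013]
 [ 0.966  0.259 -0.007]
 [-0.01   0.011 -1.   ]] tool y deg 15.006346097518927
to above tongue [0.75815189 0.4328167  0.14692296]
```

{"api": "step_arm", "payload": {
  "series": [
    {"x":0.749,"y":0.442,"z":0.13,"ax":0.0,"ay":0.0,"az":1.0,"grip":-1.0},
    {"x":0.749,"y":0.442,"z":0.13,"ax":0.0,"ay":0.0,"az":1.0,"grip":-1.0},
    {"x":0.749,"y":0.442,"z":0.13,"ax":0.0,"ay":0.0,"az":1.0,"grip":-1.0},
    {"x":0.749,"y":0.442,"z":0.13,"ax":0.0,"ay":0.0,"az":1.0,"grip":-1.0},
    {"x":0.749,"y":0.442,"z":0.13,"ax":0.0,"ay":0.0,"az":1.0,"grip":-1.0},
    {"x":0.749,"y":0.442,"z":0.13,"ax":0.0,"ay":0.0,"az":1.0,"grip":-1.0},
    {"x":0.749,"y":0.442,"z":0.13,"ax":0.0,"ay":0.0,"az":1.0,"grip":-1.0},
    {"x":0.749,"y":0.442,"z":0.13,"ax":0.0,"ay":0.0,"az":1.0,"grip":-1.0},
    {"x":0.749,"y":0.442,"z":0.13,"ax":0.0,"ay":0.0,"az":1.0,"grip":-1.0},
    {"x":0.749,"y":0.442,"z":0.13,"ax":0.0,"ay":0.0,"az":1.0,"grip":-1.0}
  ]
}}

```text
time: 6.55
tool_pos: [0.6169, 0.1795, 0.1976]
tcp_rot: [-2.485, -1.917, 0.002]
wrist_force: [-0.8, -0.3, 0.2]
width: 1.001
grip_force: 0.0
```

{"api": "step_arm", "payload": {
  "series": [
    {"x":0.0,"y":0.0,"z":0.0,"ax":0.0,"ay":0.0,"az":1.0,"grip":-1.0},
    {"x":0.0,"y":0.0,"z":0.0,"ax":0.0,"ay":0.0,"az":1.0,"grip":-1.0},
    {"x":0.0,"y":0.0,"z":0.0,"ax":0.0,"ay":0.0,"az":1.0,"grip":-1.0},
    {"x":0.0,"y":0.0,"z":0.0,"ax":0.0,"ay":0.0,"az":1.0,"grip":-1.0}
  ]
}}

```text
time: 6.95
tool_pos: [0.6168, 0.1732, 0.1994]
tcp_rot: [-2.905, -1.195, 0.003]
wrist_force: [-0.1, -0.6, -0.6]
width: 1.001
grip_force: 0.0
```

{"api": "step_arm", "payload": {
  "series": [
    {"x":0.0,"y":0.0,"z":0.0,"ax":0.0,"ay":0.0,"az":0.85,"grip":-1.0},
    {"x":0.0,"y":0.0,"z":0.0,"ax":0.0,"ay":0.0,"az":0.85,"grip":-1.0},
    {"x":0.0,"y":0.0,"z":0.0,"ax":0.0,"ay":0.0,"az":0.85,"grip":-1.0},
    {"x":0.0,"y":0.0,"z":0.0,"ax":0.0,"ay":0.0,"az":0.85,"grip":-1.0},
    {"x":0.0,"y":0.0,"z":0.0,"ax":0.0,"ay":0.0,"az":0.85,"grip":-1.0}
  ]
}}

```text
time: 7.45
tool_pos: [0.6172, 0.1733, 0.1998]
tcp_rot: [3.095, 0.537, -0.002]
wrist_force: [-0.7, -0.8, 0.7]
width: 0.997
grip_force: 0.0
```

```bash
python3 - <<'E'
from look import *
s=bot.read_state(); M=Ro.from_rotvec(s['tcp_rot']).as_matrix(); print(s['time'],s['tool_pos'],s['q'],'tool y deg',np.degrees(np.arctan2(M[1,1],M[0,1])), M[:,2].round(3))
print('down',tool(s,[.617,.1747,.053]))
c,e=look('top','top3',(190,350,160,280)),look('scene','scene3',(190,350,70,190))
E
```

```text
7.45 [0.61720848 0.17330174 0.19978192] [2.34855330e-01 2.21987050e-01 1.71445724e+00 5.67685318e-05
 1.20630691e+00 1.46227776e+00] tool y deg -70.32729210191955 [-0.001 -0.    -1.   ]
down [ 0.00088523 -0.00272134  0.2935635 ]
```

View pics/scene3.png

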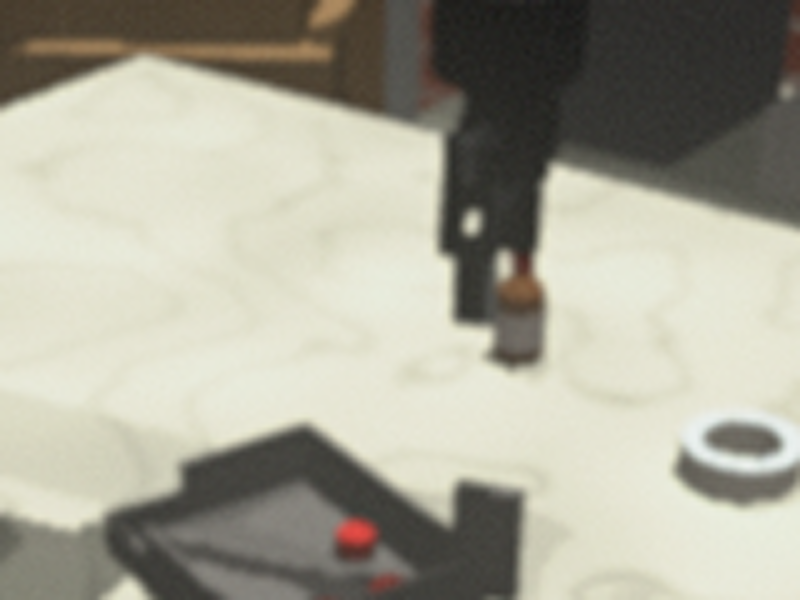

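The open fingers are over the tongue, with the gripper near x≈490 and the tongue top at (457–523, 487). I'm descending and gripping.

{"api": "step_arm", "payload": {
  "series": [
    {"x":0.0,"y":-0.002,"z":0.08,"ax":0.0,"ay":0.0,"az":0.0,"grip":-1.0},
    {"x":0.0,"y":-0.002,"z":0.16,"ax":0.0,"ay":0.0,"az":0.0,"grip":-1.0},
    {"x":0.0,"y":-0.002,"z":0.22,"ax":0.0,"ay":0.0,"az":0.0,"grip":-1.0},
    {"x":0.0,"y":-0.002,"z":0.27,"ax":0.0,"ay":0.0,"az":0.0,"grip":-1.0},
    {"x":0.0,"y":-0.002,"z":0.292,"ax":0.0,"ay":0.0,"az":0.0,"grip":-1.0},
    {"x":0.0,"y":-0.002,"z":0.292,"ax":0.0,"ay":0.0,"az":0.0,"grip":-1.0}
  ],
  "force": 40
}}

```text
time: 8.15
tool_pos: [0.6157, 0.1743, 0.0522]
tcp_rot: [3.096, 0.533, -0.006]
wrist_force: [-0.2, 0.5, -0.4]
width: 0.998
grip_force: 0.0
```

{"api": "step_arm", "payload": {
  "series": [
    {"x":0.0,"y":0.0,"z":0.0,"ax":0.0,"ay":0.0,"az":0.0,"grip":0.3},
    {"x":0.0,"y":0.0,"z":0.0,"ax":0.0,"ay":0.0,"az":0.0,"grip":0.5},
    {"x":0.0,"y":0.0,"z":0.0,"ax":0.0,"ay":0.0,"az":0.0,"grip":0.6},
    {"x":0.0,"y":0.0,"z":0.0,"ax":0.0,"ay":0.0,"az":0.0,"grip":0.7},
    {"x":0.0,"y":0.0,"z":0.0,"ax":0.0,"ay":0.0,"az":0.0,"grip":0.85},
    {"x":0.0,"y":0.0,"z":0.0,"ax":0.0,"ay":0.0,"az":0.0,"grip":1.0},
    {"x":0.0,"y":0.0,"z":0.0,"ax":0.0,"ay":0.0,"az":0.0,"grip":1.0},
    {"x":0.0,"y":0.0,"z":0.0,"ax":0.0,"ay":0.0,"az":0.0,"grip":1.0}
  ],
  "force": 80
}}

```text
time: 8.95
tool_pos: [0.6182, 0.1751, 0.0553]
tcp_rot: [-3.096, -0.532, -0.003]
wrist_force: [-0.8, 0.4, 5.2]
width: 0.127
grip_force: 78.9
```

```bash
python3 - <<'E'
from look import *
s=bot.read_state(); M=Ro.from_rotvec(s['tcp_rot']).as_matrix(); print(s['time'],s['tool_pos'],'width',s['width']*85,s['grip_force'],s['wrist_force'],s['torque'])
c=look('scene','scene4',(190,320,120,218))
p=np.array([.38895,.09377,0]); r=M.T@(s['tool_pos']-p)   # pivot -> TCP in tool axes
for t in range(3,31,3):
    d=Ro.from_euler('y',t,degrees=True).apply(r)-r; print(t,(d/.5).round(3),round(t/30,2))
E
```

```text
8.95 [0.61815993 0.17511152 0.05532253] width 10.75466511748837 78.87166857719421 [-0.76736214  0.38452846  5.17586623] [ 0.09706367  0.05293444 -0.11611333]
3 [-0.006  0.    -0.025] 0.1
6 [-0.014  0.    -0.05 ] 0.2
9 [-0.023  0.    -0.075] 0.3
12 [-0.033  0.    -0.099] 0.4
15 [-0.045  0.    -0.122] 0.5
18 [-0.058  0.    -0.145] 0.6
21 [-0.072  0.    -0.167] 0.7
24 [-0.087 -0.    -0.188] 0.8
27 [-0.103  0.    -0.209] 0.9
30 [-0.12   0.    -0.229] 1.0
```

View pics/scene4.png

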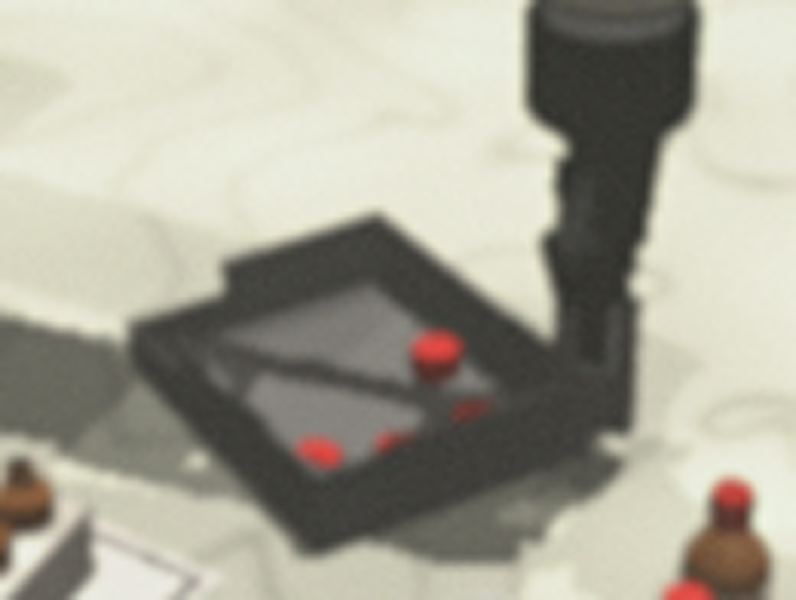

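The tongue is gripped at 79 N with a 10.8 mm opening, and the tote is still flat with its caps in place. I'm now tipping it along the arc about its low corner.

{"api": "step_arm", "payload": {
  "series": [
    {"x":-0.006,"y":0.0,"z":-0.025,"ax":0.0,"ay":0.1,"az":0.0,"grip":1.0},
    {"x":-0.014,"y":0.0,"z":-0.05,"ax":0.0,"ay":0.2,"az":0.0,"grip":1.0},
    {"x":-0.023,"y":0.0,"z":-0.075,"ax":0.0,"ay":0.3,"az":0.0,"grip":1.0},
    {"x":-0.033,"y":0.0,"z":-0.099,"ax":0.0,"ay":0.4,"az":0.0,"grip":1.0},
    {"x":-0.045,"y":0.0,"z":-0.122,"ax":0.0,"ay":0.5,"az":0.0,"grip":1.0},
    {"x":-0.058,"y":0.0,"z":-0.145,"ax":0.0,"ay":0.6,"az":0.0,"grip":1.0},
    {"x":-0.072,"y":0.0,"z":-0.167,"ax":0.0,"ay":0.7,"az":0.0,"grip":1.0},
    {"x":-0.087,"y":0.0,"z":-0.188,"ax":0.0,"ay":0.8,"az":0.0,"grip":1.0},
    {"x":-0.103,"y":0.0,"z":-0.209,"ax":0.0,"ay":0.9,"az":0.0,"grip":1.0},
    {"x":-0.12,"y":0.0,"z":-0.229,"ax":0.0,"ay":1.0,"az":0.0,"grip":1.0},
    {"x":-0.12,"y":0.0,"z":-0.229,"ax":0.0,"ay":1.0,"az":0.0,"grip":1.0},
    {"x":-0.12,"y":0.0,"z":-0.229,"ax":0.0,"ay":1.0,"az":0.0,"grip":1.0}
  ],
  "force": 100
}}

```text
time: 10.2
tool_pos: [0.5604, 0.1545, 0.1683]
tcp_rot: [-2.911, -0.5, -0.778]
wrist_force: [1.9, 0.4, -2.4]
width: 0.123
grip_force: 98.6
```

{"api": "step_arm", "payload": {
  "series": [
    {"x":0.0,"y":0.0,"z":0.0,"ax":0.0,"ay":0.0,"az":0.0,"grip":1.0},
    {"x":0.0,"y":0.0,"z":0.0,"ax":0.0,"ay":0.0,"az":0.0,"grip":1.0},
    {"x":0.0,"y":0.0,"z":0.0,"ax":0.0,"ay":0.0,"az":0.0,"grip":1.0},
    {"x":0.0,"y":0.0,"z":0.0,"ax":0.0,"ay":0.0,"az":0.0,"grip":1.0},
    {"x":0.0,"y":0.0,"z":0.0,"ax":0.0,"ay":0.0,"az":0.0,"grip":1.0}
  ]
}}

```text
time: 10.7
tool_pos: [0.5609, 0.1548, 0.1685]
tcp_rot: [-2.91, -0.5, -0.779]
wrist_force: [1.2, 0.4, -1.6]
width: 0.124
grip_force: 98.5
```

```bash
python3 - <<'E'
from look import *
s=bot.read_state(); M=Ro.from_rotvec(s['tcp_rot']).as_matrix(); print(s['time'],s['tool_pos'],s['grip_force'],s['wrist_force'],'tilt',np.degrees(np.arccos(-M[2,2])))
c=look('scene','scene5',(190,320,100,198)); t=look('top','top5',(190,350,160,280))
a=cv2.resize(cv2.imread('pics/scene5.png'),(400,300));b=cv2.resize(cv2.imread('pics/top5.png'),(400,300))
cv2.imwrite('pics/both5.png',cv2.resize(np.hstack([a,b]),(800,300)))
E
```

```text
10.7 [0.56092397 0.15478035 0.1685153 ] 98.54323983192444 [ 1.19422245  0.43338973 -1.5923575 ] tilt 29.967909361537124
```

View pics/both5.png

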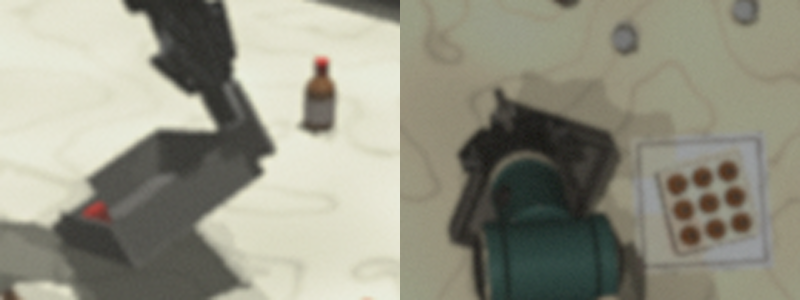

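The tote is tipped 30° with red caps at the low corner (95,210) in the left view. The arm hides them from the top camera, so I'll check numerically in the tote's frame.

```bash
python3 - <<'E'
from look import *
e=pickle.load(open('scene5.pkl','rb')); p=np.load('tote.npy'); s=bot.read_state()
R0=Ro.from_euler('z',p[2]); ax=R0.apply(np.array([75,-95,0])/np.hypot(75,95))
# tote rotates with the tool since the grasp
Rg=Ro.from_rotvec([-3.096,-.532,-.003]); D=Ro.from_rotvec(s['tcp_rot'])*Rg.inv(); Rt=D*R0
T=s['tool_pos']+D.apply(np.array([p[0],p[1],0])-np.array([.6182,.1751,.0553]))
tot=lambda b:T+Rt.apply(np.array(b)/1000)
print('tilt',Rt.as_matrix()[2,2],'low corner',tot((-95,-75,0)),'tongue',tot((95,75,69)))
im=e['img'].astype(int); m=((im[...,0]>90)&(im[...,0]-im[...,1]>45)&(im[...,0]-im[...,2]>45)).astype(np.uint8)
m[:,:190]=0;m[:,320:]=0
n,l,st,ce=cv2.connectedComponentsWithStats(m)
o=-np.array(e['R']).T@e['t']
for i in range(1,n):
    if st[i,4]<3: continue
    pts=[]
    for v,u in np.argwhere(l==i):
        d=pix2world(e,u,v,0)-o; oo=Rt.inv().apply(o-T); dd=Rt.inv().apply(d); q=oo+dd*(.019-oo[2])/dd[2]; pts.append(q[:2]*1000)
    pts=np.array(pts); print(ce[i].round(),st[i,4],'x',pts[:,0].min().round(),pts[:,0].max().round(),'y',pts[:,1].min().round(),pts[:,1].max().round())
f=6; x0,y0=195,140; v=cv2.resize(e['img'][y0:y0+80,x0:x0+100,::-1],None,fx=f,fy=f,interpolation=cv2.INTER_CUBIC)
W=lambda b:tuple(int(k) for k in ((world2pix(e,tot(b))-[x0,y0]+.5)*f))
th=np.radians(np.arange(0,361,20))
for r,col in [(95,(0,255,255))]:
    P=[W((-91+r*np.cos(t),-71+r*np.sin(t),11.5)) for t in np.radians(np.arange(0,91,10))]; cv2.polylines(v,[np.array(P)],False,col,1)
for a,b in [((-95,-75,26),(-40,-75,26)),((-40,-75,45),(95,-75,45)),((-95,-75,26),(-95,-20,26)),((-91,-71,4),(91,-71,4)),((-91,-71,4),(-91,71,4))]: cv2.line(v,W(a),W(b),(0,255,0),1)
for c in [(-79,-59),(-55,-59),(-79,-35),(-55,-35)]: cv2.polylines(v,[np.array([W((c[0]+12*np.cos(t),c[1]+12*np.sin(t),19)) for t in th])],True,(255,255,0),1)
cv2.imwrite('pics/ov.png',v)
E
```

```text
tilt 0.8671874665337549 low corner [ 0.38795908  0.09340813 -0.00049973] tongue [0.55339675 0.15216857 0.17988483]
[294. 120.] 11 x -43.0 -12.0 y 235.0 249.0
[221. 168.] 27 x -89.0 -35.0 y -44.0 -23.0
[309. 200.] 32 x 438.0 459.0 y -69.0 -57.0
[302. 217.] 45 x 470.0 492.0 y -111.0 -97.0
```

View pics/ov.png

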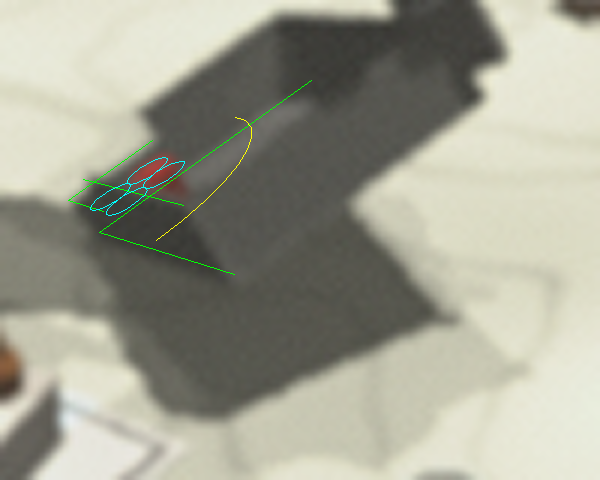

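The overlay shows two rear caps in the corner's second row (155,170), a piece of a third at about (180,185), and the upper floor clear. The low -y wall hides the front row. I'll tip 5° further and let it settle, so that any straggler along that hidden wall slides in.

{"api": "step_arm", "payload": {
  "series": [
    {"x":-0.003,"y":0.0,"z":-0.014,"ax":0.0,"ay":0.055,"az":0.0,"grip":1.0},
    {"x":-0.007,"y":0.0,"z":-0.028,"ax":0.0,"ay":0.11,"az":0.0,"grip":1.0},
    {"x":-0.011,"y":0.0,"z":-0.042,"ax":0.0,"ay":0.167,"az":0.0,"grip":1.0},
    {"x":-0.011,"y":0.0,"z":-0.042,"ax":0.0,"ay":0.167,"az":0.0,"grip":1.0},
    {"x":-0.011,"y":0.0,"z":-0.042,"ax":0.0,"ay":0.167,"az":0.0,"grip":1.0},
    {"x":-0.011,"y":0.0,"z":-0.042,"ax":0.0,"ay":0.167,"az":0.0,"grip":1.0},
    {"x":-0.011,"y":0.0,"z":-0.042,"ax":0.0,"ay":0.167,"az":0.0,"grip":1.0},
    {"x":-0.011,"y":0.0,"z":-0.042,"ax":0.0,"ay":0.167,"az":0.0,"grip":1.0},
    {"x":-0.011,"y":0.0,"z":-0.042,"ax":0.0,"ay":0.167,"az":0.0,"grip":1.0},
    {"x":-0.011,"y":0.0,"z":-0.042,"ax":0.0,"ay":0.167,"az":0.0,"grip":1.0},
    {"x":-0.011,"y":0.0,"z":-0.042,"ax":0.0,"ay":0.167,"az":0.0,"grip":1.0},
    {"x":-0.011,"y":0.0,"z":-0.042,"ax":0.0,"ay":0.167,"az":0.0,"grip":1.0}
  ]
}}

```text
time: 12.0
tool_pos: [0.5464, 0.1496, 0.1841]
tcp_rot: [-2.861, -0.491, -0.902]
wrist_force: [0.2, 0.0, -1.1]
width: 0.127
grip_force: 98.9
```

```bash
python3 - <<'E'
from look import *
s=bot.read_state(); M=Ro.from_rotvec(s['tcp_rot']).as_matrix(); print(s['time'],s['tool_pos'],s['grip_force'],s['wrist_force'],'tilt',np.degrees(np.arccos(-M[2,2])))
e=imaging.read_camera('scene'); im=e['img'].astype(int); m=((im[...,0]>90)&(im[...,0]-im[...,1]>45)&(im[...,0]-im[...,2]>45)).astype(np.uint8)
n,l,st,ce=cv2.connectedComponentsWithStats(m)
print([(ce[i].round().tolist(),int(st[i,4])) for i in range(1,n) if st[i,4]>2])
if s['grip_force']>50: print(bot.finish_job())
E
```

```text
12.0 [0.5464069  0.14963559 0.18413142] 98.91128897666931 [ 0.1601297   0.00787427 -1.11112868] tilt 34.99890479432317
[([294.0, 120.0], 11), ([220.0, 167.0], 17), ([309.0, 200.0], 32), ([302.0, 217.0], 45)]
the job is handed in; nothing more can be done
None
```

I handed the job in at 12 s, with no verdict returned: the tray stands about 3 mm from the mat's centre and the tote is held still at 35° with a 99 N grip, but I saw only two or three of the four caps in the low corner because the tote's wall hides the rest.

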